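# Clamp a stamp mount in the stamp press to the first slip of its clutch knob

### The arm

A 6-joint arm with a two-finger parallel gripper is mounted at the origin on the work surface. World frame = base frame: x ahead of the robot, y to its left, z up, the work surface at z = 0. Lengths are in mm, angles in rad, forces in N, time in s.
With the tool pointing down it reaches from about 400 to 925 mm from the base axis. Payload 3.4 kg.
Tool frame: the origin (TCP) lies at the very end of the fingers, on their centre line; the grasp point (between the pads) lies 19 mm behind it; z points along the fingers, y is the line along which they close (so a half turn about z gives the same grasp; the last joint's range is limited). The gripper opens to 85 mm and grips with 20 to 120 N. Pads are 22 mm wide; open, the fingers measure 114 mm over their backs; the gripper's body (76 mm by 85 mm) begins 54 mm behind the grasp point. The pads swing forward as they close: fully open they stand 13 mm farther back than shut.
Start: joints at [1.187, 0.307, 1.506, -0, 1.328, -0.073], TCP at [175.87, 547.449, 231.305] pointing down, gripper open.
Joint ranges: [-3.12, 3.12], [-1.05, 2.28], [0.14, 2.33], [-1.42, 4.57], [0.1, 2.73], [-2.68, 2.68]. Speed limits (rad/s): [2.57, 2.57, 3.14, 3.14, 3.14, 3.14].

### API

Orientations are given as [roll, pitch, yaw] about the fixed x, y, z axes, in that order (R = Rz(yaw) Ry(pitch) Rx(roll)).
In Python, from rig import env, imaging, ticket gives the robot as it stands.
- The arm moves only by the tool carry_out, never from a script. Its argument "increments" is a list that holds one entry, the list of rows, each a list of 4 numbers: the shift along the tool's x, y, z in mm, then the turn about the tool's z in degrees. A call has 1 to 12 rows; each row shifts and turns the commanded pose from where the row before left it, along the tool's axes as they then stand; what a row does not reach is not made up. A row lasts 1/12 s, in which the tool goes at most 41.7 mm and 7.16 degrees, less where a joint would pass 70% of its speed; a pose out of reach is approached as far as the arm can. A call with a gripper value outside its range is refused whole. "gripper" is the opening, from -1 (shut) to 1 (fully open), set as the call begins (left out, the last holds). The fingers move at their own pace and stop on an object; "squeeze" is the grip in N (left out, the last holds). Time passes only in rows, so rows that do not move let the fingers close. It gives the time, the measured TCP pose, the force, the opening and the grip force at its end, in the units of the state.
- env.observe(): the state, without advancing time (a new reading comes with each control period).
- imaging.capture(name): name is "scene" or "top" or "wrist"; returns (picture, depth): 420x560x3 uint8, blue, green, red; 420x560 float32, mm along the optical axis (not along the pixel's ray), 0 where there is no reading.
- imaging.calibration(name): a dict with "intrinsics" (3x3 intrinsics, pixels), "k1" (the pictures are not rectified: a ray, as slopes to the right and down, at radius r is drawn at 1 + k1 r^2 times it, then the intrinsics apply), "rvec" (rotation vector, rad) and "tvec" (3), from world to camera coordinates, as OpenCV has them. Camera axes: x right, y down, z forward; pixel columns grow to the right and rows downward; lengths in mm; the calibration is good to about 2 mm. A picture is of the moment at which its call begins: read the wrist's pose just before it. calibration takes no time and is no camera call; for the wrist camera it gives the pose at the moment of the call.
- ticket.close_job(): hands the job in; it is judged then, once.
The state is a dict: "clock": time; "joint_pos": joint angles; "joint_vel": joint speeds; "joint_torque": joint torques, N m; "position": TCP position; "tool_rot": TCP orientation; "wrist_force": force on the tool from outside, world axes, zero at the start; "moment": the same for the moment, N m; "opening": finger opening in mm; "gripper_force": force on a finger pad.
Only numpy, scipy, OpenCV 4.12 (cv2) and the standard library are available. Lean on these libraries where they do the work, as an engineer would, in place of code of your own. Each camera call takes 0.05 s, during which the arm holds its last target. There are 200 camera calls.

### The job

Lay the wooden stamp mount flat, rubber side down as it lies now, on the bed of the little stamp press, lengthwise between the two yellow lines, and push it back until its end rests against the column under the pressure foot. Then turn the orange clutch knob clockwise to bring the foot down and clamp the mount; stop as soon as the clutch first slips (the knob turns on while the aluminium collar below it stands still), then let go. Leave everything else on the desk alone.

Things in the scene. Friction and masses are not known exactly. Their poses are not given: they have to be found in the camera images.
- bed (a point): Stamp press, a fixed dark blue-grey steel C-frame whose yaw differs from run to run. Point on the top face of its bed, on the axis of foot and knob, 12 mm above the desk. x points from the open front back to the column, z up. The bed is 100 mm wide and reaches from x = -115 to +95 mm; yellow lines at y = +-22 mm. The mount fully home has its centre at x = -35 mm, y = 0, lengthwise along x.
- stop (a point): Foot of the press column, at bed level in the middle of its front face, 35 mm behind the knob's axis: the stop for the mount. The column is 60 mm wide and 40 mm deep. Same axes as the bed.
- head (a point): Middle of the front edge of the press head, on its top, 72 mm above the desk, 24 mm in front of the knob's axis. The head is 44 mm wide and 16 mm thick (underside 44 mm above the bed) and joins the column. Below it, on the axis, hangs the round black rubber foot, 32 mm wide; at the start its underside is 30 to 38 mm above the bed. Same axes as the bed.
- knob (a point): Orange clutch knob, a square cap, 30 mm across flats, 36 mm tall; it turns about the vertical axis through this point, at the height to grip, 108 mm above the desk (12 mm below its top, 24 mm above its underside), and never rises or sinks. Flats face its x and y axes; white tick on top along x. Clockwise from above lowers the foot 4 mm per rad; 1.5 to 4 rad are needed, so regrasp. It does not unwind.
- clutch_ring (a point): Black clutch ring, 27 mm wide, between knob and collar, its white tick along its x axis; point on the axis, 83 mm above the desk. The knob drives it through a spring (4 N m per rad). Turning freely takes 0.24 N m at most; once the foot bears on the mount this rises, within a radian at most, to 0.45 N m, where the ring slips on the collar and knob and ring turn on alone at that torque.
- collar_mark (a point): Aluminium collar on the press head, under the clutch ring, 42 mm wide, top 79 mm above the desk (point on the axis there); black tick along its x axis. It works the foot's screw. It turns with the clutch ring, their x axes in line, until the clutch slips; the angle between the x axes of ring and collar is the slip so far, 0 at the start.
- mount_mid (a point): Stamp mount: beech block with a thin dark rubber sole, 140 (x) by 40 (y) by 24 (z) mm, about 0.12 kg, both ends alike, paper label on top. Point at its centre, 12 mm above its underside, x along its length, z up. It lies on the desk. Home in the press, 81 mm of it stand out in front of the head: hold it across its width near that end, about 48 mm from its centre.
- mount: The same stamp mount, point at the centre of its underside.
- stamp_auto: Bystander, to be left alone: self-inking office stamp, pink and black, 45 x 65 x 85 mm tall; point at the centre of its underside.
- ink_pad: Bystander, to be left alone: blue ink pad, 75 x 115 x 17 mm; point at the centre of its underside.
- stamp_wood: Bystander, to be left alone: round hand stamp with turned wooden handle, 40 mm wide, 75 mm tall; point at the centre of its underside.
- cup: Bystander, to be left alone: mauve cup, 84 mm wide, 100 mm tall; point at the centre of its underside.
- sanitizer: Bystander, to be left alone: white pump bottle, 68 mm wide, 177 mm tall; point at the centre of its underside.
- water: Bystander, to be left alone: clear water bottle, 66 mm wide, 210 mm tall; point at the centre of its underside.
- stapler: Bystander, to be left alone: red and black stapler, 125 x 34 x 42 mm; point at the centre of its underside.
Not all that is in view belongs to the job. There is more than one size of the part that bears bed; the job needs the largest. There is more than one size of the mount; the job needs the larger.

How it is judged:
By the outcome, as a careful person would: the job done as asked, in the order asked, and still so for the second after the job is handed in, with the robot touching nothing.
It also fails if it takes over 72 s, if anything falls off the work surface, if the arm or the gripper's body presses on something with over 40 N, if the wrist force passes 120 N, or if a joint passes its speed limit or range.

## Working session

There is one attempt and no reset: what is moved stays moved. The work goes in short steps, Python scripts to look and compute and a tool call to move; the robot and the scene stay as the last step left them, time stands still between calls to the robot, and variables do not carry over. Pictures are saved under pics/ and viewed, at most 10 in all, crops included, and the job is handed in when it is done.

Besides the shell and the picture viewer there is one more tool, called after "Call:" as name([rows], argument=value, ...), one row to a line, values as JSON. carry_out: Moves the arm, as the interface text tells. Its arguments: {"type":"object","properties":{"increments":{"type":"array"},"gripper":{"type":"number"},"squeeze":{"type":"number"}},"required":["increments"]}

```bash
ls; mkdir -p pics; cat > h.py <<'E'
import numpy as np,cv2
from rig import env,imaging,ticket
def cal(n):
    c=imaging.calibration(n);K=np.array(c["intrinsics"],float);R=cv2.Rodrigues(np.array(c["rvec"],float))[0];t=np.array(c["tvec"],float).reshape(3)
    return K,float(c["k1"]),R,t
def ray(c,u,v):
    K,k1,R,t=c
    d=cv2.undistortPoints(np.array([[[u,v]]],float),K,np.array([k1,0,0,0.]))[0,0]
    return -R.T@t, R.T@np.array([d[0],d[1],1])
def atz(c,u,v,z):
    o,d=ray(c,u,v);return o+d*(z-o[2])/d[2]
def proj(c,P):
    K,k1,R,t=c
    return cv2.projectPoints(np.array(P,float).reshape(-1,1,3),cv2.Rodrigues(R)[0],t,K,np.array([k1,0,0,0.]))[0][:,0]
def snap(n,f,crop=None,s=1):
    c=cal(n);p,d=imaging.capture(n);np.savez('/tmp/'+f+'.npz',p=p,d=d,K=c[0],k1=c[1],R=c[2],t=c[3])
    q=p if crop is None else p[crop[1]:crop[3],crop[0]:crop[2]]
    cv2.imwrite('pics/'+f+'.png',cv2.resize(q,None,fx=s,fy=s,interpolation=cv2.INTER_CUBIC));return c,p,d
def load(f):
    z=np.load('/tmp/'+f+'.npz');return (z['K'],float(z['k1']),z['R'],z['t']),z['p'],z['d']
E
python3 - <<'E'
from h import *
snap('top','top1',None,1.4);snap('scene','sc1',None,1.4)
s=env.observe();print(s['position'],s['tool_rot'],s['clock'])
E
```

```text
pics
[175.63744203 546.84986935 230.4676197 ] [-3.13973670e+00 -1.22554277e-04  2.83079826e+00] 0.1
```

View pics/top1.png

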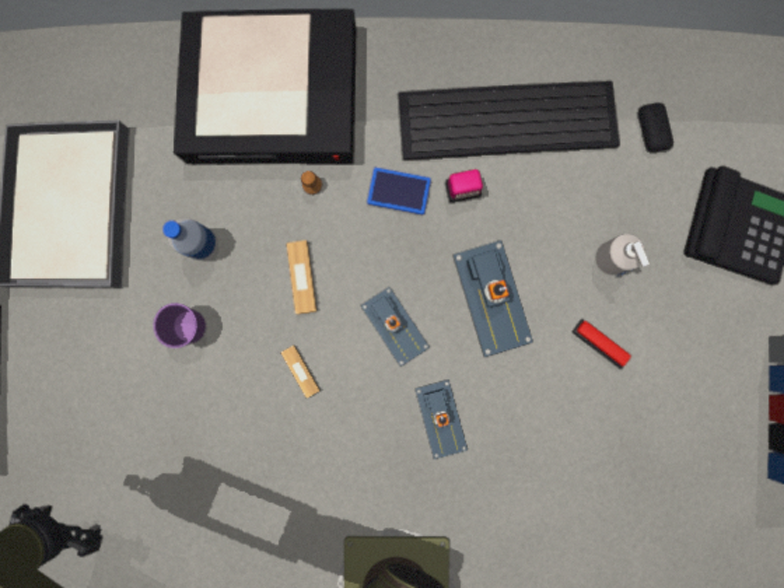

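View pics/sc1.png

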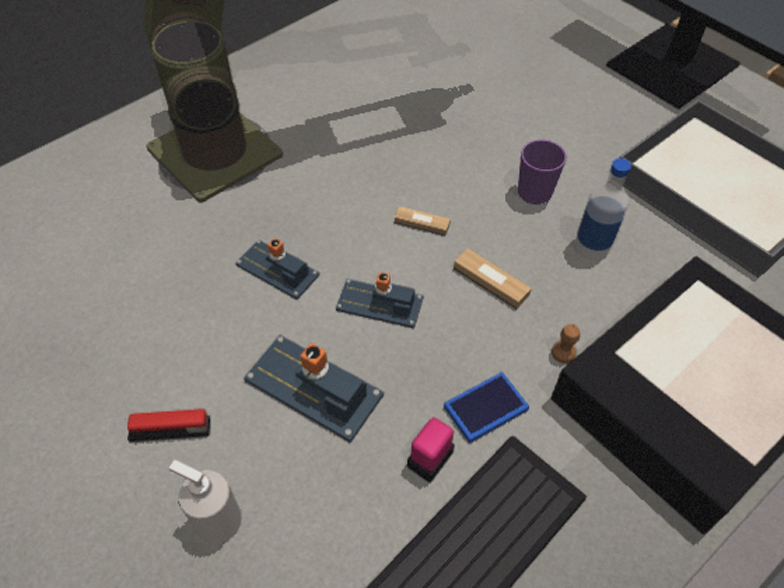

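The top view shows the large press at about (497,290) with its column away from the robot, and the larger mount at (301,277). I'll enlarge both to measure them.

```bash
python3 - <<'E'
from h import *
c,p,d=load('top1')
q=p[160:265,195:390]
cv2.imwrite('pics/top1c.png',cv2.resize(q,None,fx=4,fy=4,interpolation=cv2.INTER_CUBIC))
# mount mask: orange/beech at its place
hsv=cv2.cvtColor(p,cv2.COLOR_BGR2HSV)
m=np.zeros(p.shape[:2],bool);m[165:230,195:235]=1
pts=[]
for v,u in zip(*np.nonzero(m)):
    if d[v,u]>0:
        o,r=ray(c,u,v);P=o+r*d[v,u]
        if 15<P[2]<40: pts.append(P)
pts=np.array(pts);print(len(pts),np.median(pts[:,2]))
print(cv2.minAreaRect(pts[:,:2].astype(np.float32)))
print(-c[2].T@c[3])
E
```

```text
764 23.50624944318156
((608.6981201171875, 189.39218139648438), (138.41897583007812, 41.35979461669922), 8.488714218139648)
[ 490.14477717   -6.88445016 1459.87851521]
```

View pics/top1c.png

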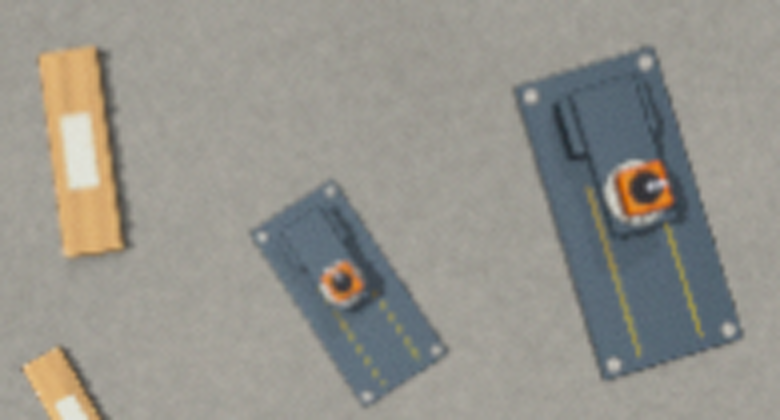

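```bash
python3 - <<'E'
from h import *
c,p,d=load('top1')
f=lambda x,y:((x+.5)/4-.5+195,(y+.5)/4-.5+160)
C=np.array([atz(c,*f(*q),12) for q in [(514,86),(652,46),(744,336),(606,380)]])[:,:2]
bl,br,fr,fl=C
print(C, [np.linalg.norm(C[i]-C[i-1]) for i in range(4)])
ax=(bl+br-fl-fr)/2;yaw=np.arctan2(ax[1],ax[0]);x=np.array([np.cos(yaw),np.sin(yaw)])
bed=C.mean(0)+10*x
print('yaw',np.degrees(yaw),'bed',bed)
print('knob top',atz(c,*f(646,188),120))
# depth refined
pts=[]
for v in range(160,265):
  for u in range(315,390):
    if d[v,u]>0:
        o,r=ray(c,u,v);P=o+r*d[v,u]
        if P[2]>6: pts.append(P)
pts=np.array(pts);print(cv2.minAreaRect(pts[:,:2].astype(np.float32)))
k=pts[pts[:,2]>110];print(k.mean(0),cv2.minAreaRect(k[:,:2].astype(np.float32)))
h=pts[(pts[:,2]>66)&(pts[:,2]<76)];print(cv2.minAreaRect(h[:,:2].astype(np.float32)))
s=env.observe();print(s['joint_pos'],s['wrist_force'])
E
```

```text
[[ 656.6500024  -104.36232816]
 [ 685.27734431 -199.18109215]
 [ 487.04483324 -262.42066702]
 [ 456.75084591 -167.8751442 ]] [np.float64(209.74639583936013), np.float64(99.0460635752627), np.float64(208.07540045090389), np.float64(99.28031805461136)]
yaw 17.65981151498896 bed [ 580.95950149 -180.42616019]
knob top [ 580.33885834 -180.89124031  120.        ]
((573.6631469726562, -181.74778747558594), (199.0094451904297, 284.4505615234375), 89.83932495117188)
[ 580.9208618  -179.53338867  118.73557248] ((581.3053588867188, -179.93507385253906), (29.505624771118164, 29.753097534179688), 14.86971664428711)
((605.7930297851562, -172.07936096191406), (99.15367126464844, 44.74034881591797), 17.336393356323242)
[ 1.18649323e+00  3.07494121e-01  1.50756360e+00 -1.45064836e-05
  1.32839487e+00 -7.35053153e-02] [-0.2149256   0.06393065  0.3252144 ]
```

```bash
cat >> h.py <<'E'
from scipy.spatial.transform import Rotation as Ro
def togo(x,y,z,yaw=None):
    "shift in present tool axes and tool-z turn (deg); shift first, then turn"
    s=env.observe();R=Ro.from_euler('xyz',s['tool_rot']).as_matrix()
    w=np.degrees(s['tool_rot'][2])
    print('shift',np.round(R.T@(np.array([x,y,z])-s['position']),1),'turn',None if yaw is None else round(-((yaw-w+180)%360-180),2),'pos',np.round(s['position'],1),'rpy',np.round(np.degrees(s['tool_rot']),2),'t',round(s['clock'],2),'F',np.round(s['wrist_force'],1),'M',np.round(s['moment'],2),'op',round(s['opening'],1),'q6',round(s['joint_pos'][5],2))
E
python3 -c "
from h import *
togo(561.2,182.3,80,188.5)"
```

```text
shift [-478.6 -228.9  150.8] turn -26.31 pos [175.6 546.8 230.5] rpy [-1.7989e+02 -1.0000e-02  1.6219e+02] t 0.1 F [-0.2  0.1  0.3] M [-0.02  0.    0.01] op 85.4 q6 -0.07
```

Call:
carry_out([
  [[-30,-14.3,5],[-30,-14.3,5],[-30,-14.3,5],[-30,-14.3,5],[-30,-14.3,5],[-30,-14.3,5],[-30,-14.3,5],[-30,-14.3,5],[-30,-14.3,5],[-30,-14.3,5],[-30,-14.3,5],[-30,-14.3,5]],
], gripper=1)

```text
validation failed for argument at $.in...
```

Call:
carry_out([
  [[-30,-14.3,5,0],[-30,-14.3,5,0],[-30,-14.3,5,0],[-30,-14.3,5,0],[-30,-14.3,5,0],[-30,-14.3,5,0],[-30,-14.3,5,0],[-30,-14.3,5,0],[-30,-14.3,5,0],[-30,-14.3,5,0],[-30,-14.3,5,0],[-30,-14.3,5,0]],
], gripper=1)

```text
clock: 1.1
position: [466.8, 272.5, 170.7]
tool_rot: [-3.141, -0.001, 2.831]
wrist_force: [0.0, 1.1, -0.9]
opening: 85.4
gripper_force: 0.0
```

Call:
carry_out([
  [[-30,-14.3,5,0],[-30,-14.3,5,0],[-30,-14.3,5,0],[-28,-14.3,5,0],[0,0,0,-6.5],[0,0,0,-6.5],[0,0,0,-6.5],[0,0,0,-6.5],[0,0,0,0]],
])

```text
clock: 1.85
position: [560.7, 183.1, 150.7]
tool_rot: [-3.141, -0.001, -2.996]
wrist_force: [0.2, -0.3, -0.3]
opening: 85.4
gripper_force: 0.0
```

```bash
python3 -c "
from h import *
togo(561.2,182.3,60,188.5)
c,p,d=snap('wrist','w1',None,1.4)
pts=[]
for v in range(0,420,2):
  for u in range(0,560,2):
    if d[v,u]>0:
        o,r=ray(c,u,v);P=o+r*d[v,u]
        if 17<P[2]<30 and abs(P[0]-609)<110 and abs(P[1]-189)<60: pts.append(P)
pts=np.array(pts);print(len(pts),cv2.minAreaRect(pts[:,:2].astype(np.float32)),np.median(pts[:,2]))
"
```

```text
shift [-0.5 -0.9 90.7] turn -0.18 pos [560.7 183.1 150.7] rpy [-1.7999e+02 -7.0000e-02 -1.7168e+02] t 1.85 F [ 0.2 -0.3 -0.3] M [ 0.02 -0.02  0.  ] op 85.4 q6 -1.47
1443 ((609.3157348632812, 190.44610595703125), (139.7820281982422, 40.0739860534668), 8.623095512390137) 24.251818861929337
```

View pics/w1.png

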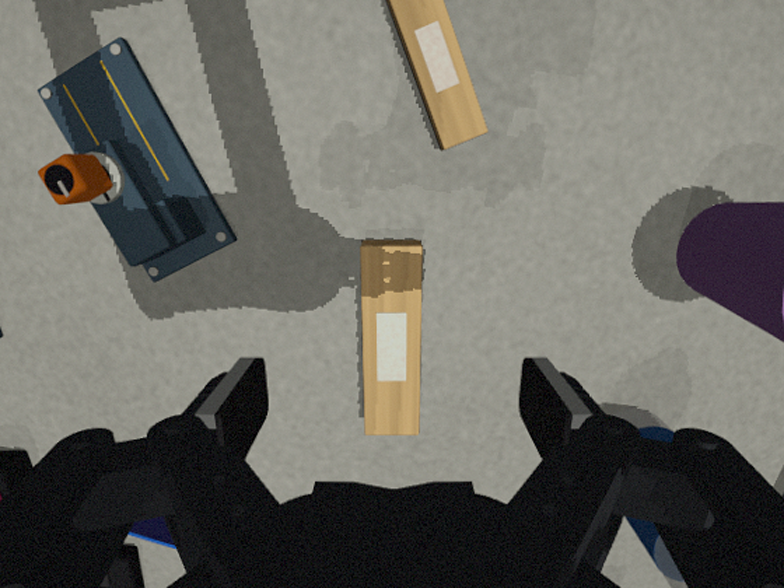

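The wrist view shows the mount centred between the fingers, running from (390,240) to (390,435), and it agrees with the top view to 1 mm. Next I descend and grip.

Call:
carry_out([
  [[-1,0,25,-0.3],[0,0,30,0],[0,0,30,0],[0,0,25,0],[0,0,20,0],[0,0,12,0],[0,0,5.5,0],[0,0,0,0]],
])

```text
clock: 2.57
position: [560.8, 183.4, 2.3]
tool_rot: [-3.141, -0.003, -2.995]
wrist_force: [0.2, -0.6, 0.5]
opening: 85.5
gripper_force: 0.0
```

Call:
carry_out([
  [[0,0,0,0],[0,0,0,0],[0,0,0,0],[0,0,0,0],[0,0,0,0],[0,0,0,0],[0,0,0,0],[0,0,0,0]],
], gripper=-1, squeeze=40)

```text
clock: 3.23
position: [563.0, 183.7, 5.2]
tool_rot: [3.141, 0.003, -2.994]
wrist_force: [-1.1, -0.2, 6.8]
opening: 39.2
gripper_force: 41.3
```

Call:
carry_out([
  [[0,0,-3,0],[0,0,-10,0],[0,0,-20,0],[0,0,-30,0],[0,0,-30,0],[0,0,-25,0],[0,0,-15,0],[0,0,0,0],[0,0,0,0]],
])

```text
clock: 3.98
position: [562.3, 183.7, 137.9]
tool_rot: [3.141, 0.002, -2.993]
wrist_force: [-0.4, 0.3, -2.5]
opening: 39.0
gripper_force: 40.5
```

```bash
python3 -c "
from h import *
togo(428,-228,136,197.5)"
```

```text
shift [ 193.6 -387.4    1.4] turn -9.01 pos [562.3 183.7 137.9] rpy [ 1.7998e+02  1.2000e-01 -1.7151e+02] t 3.98 F [-0.4  0.3 -2.5] M [-0.05  0.14 -0.04] op 39.0 q6 -1.47
```

Call:
carry_out([
  [[6,-12,0,0],[12,-24,0,0],[12,-24,0,0],[12,-24,0,0],[12,-24,0,0],[12,-24,0,0],[12,-24,0,0],[12,-24,0,0],[12,-24,0,0],[12,-24,0,0],[12,-24,0,0],[12,-24,0,0]],
])

```text
clock: 4.98
position: [463.3, -110.9, 134.9]
tool_rot: [3.14, -0.004, -2.993]
wrist_force: [-0.3, -0.0, -1.5]
opening: 39.4
gripper_force: 40.5
```

Call:
carry_out([
  [[12,-24,0,0],[12,-24,0,0],[12,-24,0,0],[12,-24,0,0],[7.6,-15.4,0,0],[0,0,0,-4.5],[0,0,0,-4.5],[0,0,0,0],[0,0,0,0]],
])

```text
clock: 5.73
position: [426.0, -227.8, 135.3]
tool_rot: [3.139, -0.003, -2.839]
wrist_force: [-0.3, 1.3, -1.5]
opening: 38.9
gripper_force: 40.6
```

```bash
python3 -c "
from h import *
togo(428,-228,60,197.5)
c,p,d=snap('top','t2',(190,150,400,330),3.7)
"
```

```text
shift [-2.1 -1.  75.3] turn -0.16 pos [ 426.  -227.8  135.3] rpy [ 1.7984e+02 -1.5000e-01 -1.6266e+02] t 5.73 F [-0.3  1.3 -1.5] M [-0.06  0.05  0.02] op 38.9 q6 -2.45
```

View pics/t2.png

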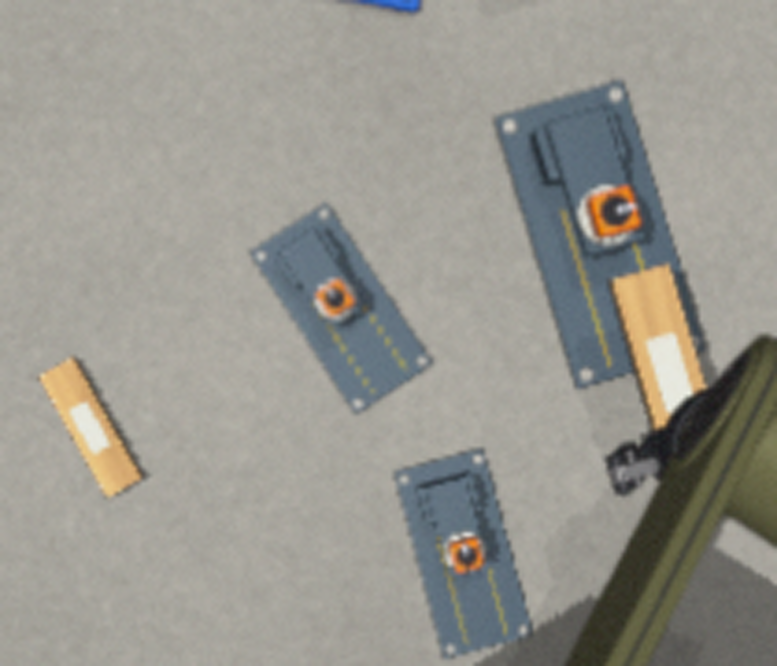

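The mount is held level in front of the press at the right heading. Now I measure its offset in the bed frame.

```bash
cat >> h.py <<'E'
BED=np.array([581.,-180.3]);YAW=np.radians(17.5)
def inbed(P):
    B=np.array([[np.cos(YAW),np.sin(YAW)],[-np.sin(YAW),np.cos(YAW)]]);return (np.asarray(P)[...,:2]-BED)@B.T
def cloud(c,p,d,box):
    out=[];col=[]
    for v in range(box[1],box[3]):
        for u in range(box[0],box[2]):
            if d[v,u]>0:
                o,r=ray(c,u,v);out.append(o+r*d[v,u]);col.append(p[v,u])
    return np.array(out),np.array(col).astype(int)
E
python3 - <<'E'
from h import *
c,p,d=load('t2')
P,C=cloud(c,p,d,(320,165,400,275))
b=inbed(P)
m=(C[:,2]>C[:,0]+40)&(P[:,2]>125)&(b[:,0]<-25)
r=cv2.minAreaRect(b[m].astype(np.float32));print('mount',m.sum(),r,np.median(P[m,2]))
for lo,hi in [(-100,-80),(-80,-60),(-60,-45)]:
    q=b[m&(b[:,0]>lo)&(b[:,0]<hi)];print(lo,q[:,1].min(),q[:,1].max())
# bed edges & lines from first picture
c,p,d=load('top1');P,C=cloud(c,p,d,(310,160,395,265));b=inbed(P)
y=(C[:,1]>C[:,0]+25)&(C[:,2]>C[:,0]+25)&(P[:,2]<25)&(b[:,0]<-30)
for s in (1,-1):
    q=b[y&(s*b[:,1]>10)&(abs(b[:,1])<32)];print('line',len(q),np.polyfit(q[:,0],q[:,1],1),q[:,1].mean())
e=(P[:,2]>6)&(P[:,2]<20)&(abs(b[:,1])<58)&(abs(b[:,0])<125)
# edges of bed by blueness
for x0 in range(-105,90,30):
    q=b[(abs(b[:,0]-x0)<6)&(abs(b[:,1])<70)&(C[:,0]>C[:,2]+10)];print(x0,q[:,1].min(),q[:,1].max())
q=b[(abs(b[:,1])<40)&(C[:,0]>C[:,2]+10)&(P[:,2]<30)];print(q[:,0].min(),q[:,0].max())
togo(428,-228,60,197.5)
E
```

```text
mount 491 ((-96.15228271484375, 4.240316390991211), (46.84107208251953, 102.83554077148438), 88.65736389160156) 152.4362659310675
-100 -18.83792923696565 21.959583760679493
-80 -19.12209392633659 22.324622359528668
-60 -17.902132729093065 21.460588233910915
line 32 [-2.58446718e-03  2.22571825e+01] 22.430472320124633
line 29 [ 3.20310048e-03 -2.16330798e+01] -21.850324478023367
-105 -48.598810577346555 49.88842431906921
-75 -48.45155773178986 49.917216270839965
-45 -49.33671411876002 49.77636424869689
-15 -48.99740373678484 49.45497872345238
15 -48.27481845510527 48.99146126086494
45 -48.70853293317342 49.69749883579668
75 -49.09952199848908 49.98424363927344
-114.74517814352923 94.22895023969133
shift [-1.6 -0.9 75.7] turn -0.14 pos [ 426.4 -227.7  135.7] rpy [ 1.7988e+02 -1.2000e-01 -1.6264e+02] t 5.78 F [ 0.6 -0.  -1.8] M [-0.03 -0.01 -0.02] op 39.1 q6 -2.45
```

Call:
carry_out([
  [[0,-1.2,15,-0.15],[0,0,25,0],[0,0,25,0],[0,0,20,0],[0,0,14,0],[0,0,8,0],[0,0,4,0],[0,0,0,0],[0,0,0,0]],
])

```text
clock: 6.53
position: [428.5, -229.4, 26.1]
tool_rot: [-3.141, 0.0, -2.834]
wrist_force: [-0.1, 0.2, -0.2]
opening: 39.0
gripper_force: 40.5
```

Call:
carry_out([
  [[0,0,1,0],[0,0,1,0],[0,0,0,0],[0,0,0,0]],
])

```text
clock: 6.87
position: [428.3, -229.5, 24.3]
tool_rot: [-3.141, 0.001, -2.834]
wrist_force: [0.4, -1.6, -1.0]
opening: 39.1
gripper_force: 40.5
```

Call:
carry_out([
  [[0,0,1,0],[0,0,1,0],[0,0,0,0],[0,0,0,0]],
])

```text
clock: 7.2
position: [428.0, -229.3, 21.7]
tool_rot: [3.141, -0.0, -2.834]
wrist_force: [-0.5, -0.5, -1.1]
opening: 39.1
gripper_force: 40.5
```

Call:
carry_out([
  [[-5,0.6,1,0],[-12,0,0,0],[-14,0,0,0],[-14,0,0,0],[-12,0,0,0],[-8,0,0,0],[-3,0,0,0],[0,0,0,0]],
])

```text
clock: 7.87
position: [493.9, -207.7, 20.7]
tool_rot: [-3.141, 0.0, -2.832]
wrist_force: [0.1, -0.2, -0.8]
opening: 39.3
gripper_force: 40.5
```

```bash
python3 - <<'E'
from h import *
togo(501.8,-205.3,20,197.5)
print(inbed(env.observe()['position']))
c,p,d=snap('top','t3')
P,C=cloud(c,p,d,(310,165,400,275));b=inbed(P)
m=(C[:,2]>C[:,0]+40)&(P[:,2]>28)&(P[:,2]<50)&(b[:,0]<-25)
for lo in range(-80,-25,10):
    q=b[m&(b[:,0]>lo)&(b[:,0]<lo+10)]
    if len(q):print(lo,len(q),q[:,1].min(),q[:,1].max(),np.median(P[m&(b[:,0]>lo)&(b[:,0]<lo+10),2]))
E
```

```text
shift [-8.2 -0.1  0.7] turn 0.23 pos [ 493.9 -207.7   20.7] rpy [-1.7998e+02  2.0000e-02 -1.6227e+02] t 7.87 F [ 0.1 -0.2 -0.8] M [-0.06  0.03  0.04] op 39.3 q6 -2.36
[-9.12826423e+01  2.38040343e-02]
-80 2 19.77615700314468 21.778169618537728 35.38826008156934
-70 13 11.39385454003752 21.273365705481034 38.29358206173811
-60 16 11.672594190155484 21.610736597657812 38.649814782085514
-50 17 -9.215450124445887 21.960670182018827 39.143148635659145
-40 27 -18.44060366167588 21.486117059967707 39.11802352781183
-30 15 -16.79905980594442 21.083481492132613 37.780413929476026
```

Call:
carry_out([
  [[-3,-0.5,0.5,0.2],[-2,0,0.5,0],[-1,0,0.5,0],[-1,0,0.5,0],[0,0,0,0]],
])

```text
clock: 8.33
position: [499.5, -206.6, 18.7]
tool_rot: [3.142, -0.0, -2.837]
wrist_force: [-0.3, -1.1, -1.0]
opening: 38.9
gripper_force: 40.5
```

```bash
python3 - <<'E'
from h import *
togo(501.8,-205.3,18,197.5)
print(inbed(env.observe()['position']))
c,p,d=snap('wrist','w2',None,1.4)
P,C=cloud(c,p,d,(60,60,500,320));b=inbed(P)
y=(C[:,1]>C[:,0]+25)&(C[:,2]>C[:,0]+25)&(P[:,2]<18)&(P[:,2]>6)
for s in (1,-1):
    q=b[y&(s*b[:,1]>15)&(abs(b[:,1])<29)]
    if len(q)>5: print('line',len(q),np.polyfit(q[:,0],q[:,1],1),q[:,1].mean(),q[:,0].min(),q[:,0].max())
m=(P[:,2]>30)&(P[:,2]<42)&(C[:,2]>C[:,0]+25)
for lo in range(-115,-60,10):
    q=b[m&(b[:,0]>lo)&(b[:,0]<lo+10)]
    if len(q):print(lo,len(q),q[:,1].min(),q[:,1].max())
print(b[m].min(0),np.median(P[m,2]))
E
```

```text
shift [-2.6  0.6  0.7] turn -0.08 pos [ 499.5 -206.6   18.7] rpy [ 180.     -0.   -162.58] t 8.33 F [-0.3 -1.1 -1. ] M [0.03 0.12 0.  ] op 38.9 q6 -2.35
[-85.66442254  -0.59616791]
line 21 [  1.10510912 137.40122572] 20.227452364669453 -108.37046076904006 -102.00474600199729
line 38 [ -0.68793005 -92.64019654] -20.9833137319505 -108.50009153811135 -99.76154092688033
-115 1167 -18.551765763916084 21.066906048892935
-105 1902 -19.094569601508958 21.7045760888337
-95 1760 -18.902526715171398 20.38361916555612
-85 1642 -18.983039162679678 20.49229650774079
-75 1558 -19.403723684746392 20.7180001277602
-65 305 -19.202706975934305 20.449146769913153
[-109.13376274  -19.40372368] 37.60332915388292
```

View pics/w2.png

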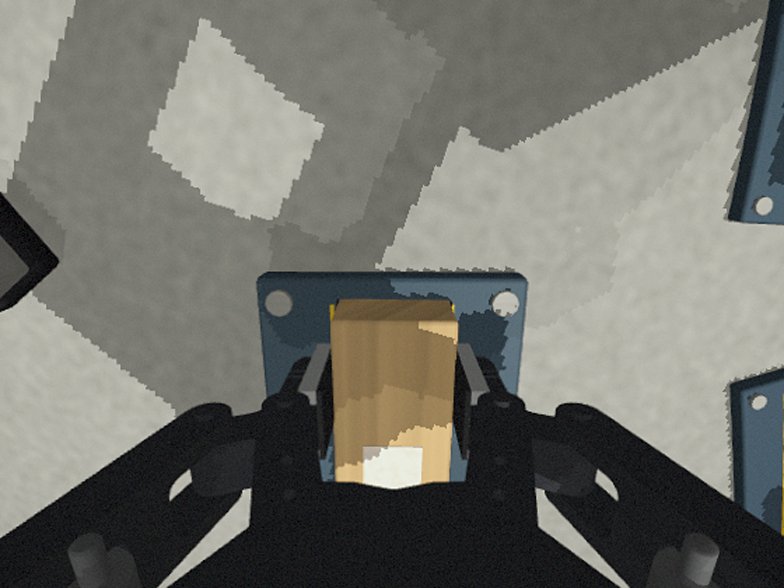

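The mount is centred on the bed: its sides at 332/457 px against bed edges at 262/524, with a yellow sliver showing on both sides. It has about 4 mm left to go, so I push gently against the stop.

Call:
carry_out([
  [[-1,0,0.5,0],[-1,0,0,0],[-1,0,0,0],[0,0,0,0]],
])

```text
clock: 8.72
position: [502.1, -205.6, 18.2]
tool_rot: [3.141, -0.001, -2.837]
wrist_force: [-1.2, 0.2, -1.5]
opening: 39.1
gripper_force: 40.6
```

Call:
carry_out([
  [[-1,0,0,0],[-1,0,0,0],[0,0,0,0]],
])

```text
clock: 8.97
position: [502.1, -205.5, 18.0]
tool_rot: [3.141, -0.004, -2.837]
wrist_force: [-5.5, -4.1, -0.2]
opening: 39.2
gripper_force: 40.9
```

Call:
carry_out([
  [[-1,0,0,0],[-1,0,0,0],[0,0,0,0]],
])

```text
clock: 9.22
position: [502.0, -205.3, 17.8]
tool_rot: [3.14, -0.007, -2.836]
wrist_force: [-9.2, -8.9, 1.3]
opening: 39.6
gripper_force: 41.3
```

Call:
carry_out([
  [[0,0,1,0],[0,0,1,0],[0,0,0,0]],
])

```text
clock: 9.47
position: [502.0, -205.4, 17.1]
tool_rot: [3.141, -0.007, -2.836]
wrist_force: [-12.4, -6.8, 12.7]
opening: 39.1
gripper_force: 42.3
```

Call:
carry_out([
  [[0,0,1,0],[0,0,1,0],[0,0,0,0]],
])

```text
clock: 9.72
position: [502.1, -205.4, 17.1]
tool_rot: [3.141, -0.006, -2.836]
wrist_force: [-16.4, -4.0, 29.1]
opening: 39.3
gripper_force: 44.2
```

Call:
carry_out([
  [[1,0,-1.5,0],[1,0,-1,0],[0,0,0,0]],
])

```text
clock: 9.97
position: [502.0, -205.4, 17.2]
tool_rot: [3.141, -0.003, -2.837]
wrist_force: [-7.3, -3.5, 6.2]
opening: 39.1
gripper_force: 41.6
```

Call:
carry_out([
  [[0,0,0,0],[0,0,0,0],[0,0,0,0],[0,0,0,0],[0,0,0,0],[0,0,0,0]],
], gripper=1)

```text
clock: 10.47
position: [504.6, -204.9, 16.8]
tool_rot: [-3.141, 0.0, -2.837]
wrist_force: [-0.3, 0.2, -0.1]
opening: 85.2
gripper_force: 0.0
```

Call:
carry_out([
  [[0,0,-5,0],[0,0,-15,0],[0,0,-25,0],[0,0,-30,0],[0,0,-30,0],[0,0,-30,0],[0,0,-20,0],[0,0,0,0]],
])

```text
clock: 11.13
position: [507.4, -206.4, 177.2]
tool_rot: [-3.135, 0.007, -2.837]
wrist_force: [0.0, -0.9, -0.2]
opening: 85.2
gripper_force: 0.0
```

```bash
python3 - <<'E'
from h import *
togo(581,-180.3,150,197.5)
c,p,d=snap('wrist','w3',None,1.4)
P,C=cloud(c,p,d,(60,60,500,400));b=inbed(P)
m=(P[:,2]>30)&(P[:,2]<42)&(C[:,2]>C[:,0]+25)&(abs(b[:,1])<40)&(b[:,0]<-26)
print('mount',cv2.minAreaRect(b[m].astype(np.float32)),b[m].min(0),b[m].max(0),np.median(P[m,2]))
y=(C[:,1]>C[:,0]+25)&(C[:,2]>C[:,0]+25)&(P[:,2]<18)&(P[:,2]>6)
for s in (1,-1):
    q=b[y&(s*b[:,1]>15)&(abs(b[:,1])<29)]
    if len(q)>5: print('line',len(q),np.polyfit(q[:,0],q[:,1],1),q[:,1].mean(),q[:,0].min(),q[:,0].max())
k=(P[:,2]>112)&(P[:,2]<125)&(abs(b[:,1])<40)
if k.sum()>20: print('knob',cv2.minAreaRect(P[k,:2].astype(np.float32)))
E
```

```text
shift [-77.8   3.   27.7] turn -0.05 pos [ 507.4 -206.4  177.2] rpy [-179.6     0.42 -162.55] t 11.13 F [ 0.  -0.9 -0.2] M [-0.04 -0.04  0.02] op 85.2 q6 -2.34
mount ((-65.61524200439453, 1.1661300659179688), (39.51060104370117, 79.54865264892578), 89.12559509277344) [-105.55200203  -19.19302721] [-26.01299056  21.30214675] 36.13629846021368
line 58 [1.66374150e-02 2.31446852e+01] 22.400406544731066 -105.00056844227687 -2.780642296128664
line 188 [-3.36056255e-03 -2.21479973e+01] -21.960341087483588 -105.66264983772172 -3.1529783116974555
knob ((579.8750610351562, -180.7395477294922), (30.295310974121094, 30.199810028076172), 15.601236343383789)
```

View pics/w3.png

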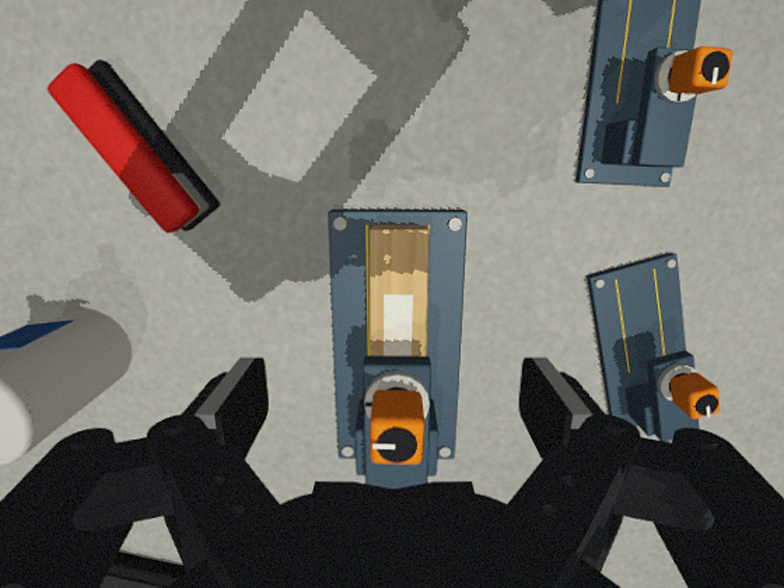

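The mount lies home: its front end is at x = -105.5 and its sides stay inside both yellow lines. The knob is at (580.5,-180.5), turned 15.4°. Now I go to it.

Call:
carry_out([
  [[-10,0.5,0,0],[-20,0.5,5,0],[-22,1,10,0],[-17,1,10,0],[-8.4,0,2,2.1],[0,0,0,0],[0,0,0,0],[0,0,0,0]],
])

```text
clock: 11.85
position: [576.3, -178.6, 143.7]
tool_rot: [3.14, -0.002, -2.873]
wrist_force: [0.4, 0.3, 1.2]
opening: 85.3
gripper_force: 0.0
```

```bash
python3 -c "
from h import *
togo(580.6,-180.4,89,195.4)"
```

```text
shift [-3.8 -3.  54.7] turn -0.0 pos [ 576.3 -178.6  143.7] rpy [ 1.7992e+02 -1.3000e-01 -1.6460e+02] t 11.85 F [0.4 0.3 1.2] M [ 0.04 -0.    0.  ] op 85.3 q6 -2.21
```

Call:
carry_out([
  [[-3.8,-3,10,0],[0,0,18,0],[0,0,16,0],[0,0,8,0],[0,0,2.5,0],[0,0,0,0],[0,0,0,0]],
])

```text
clock: 12.43
position: [582.0, -181.2, 90.7]
tool_rot: [-3.141, 0.001, -2.874]
wrist_force: [0.7, 1.3, 0.4]
opening: 85.6
gripper_force: 0.0
```

```bash
python3 -c "
from h import *
togo(580.6,-180.4,89,195.4)"
```

```text
shift [1.1 1.1 1.7] turn -0.07 pos [ 582.  -181.2   90.7] rpy [-1.7997e+02  4.0000e-02 -1.6467e+02] t 12.43 F [0.7 1.3 0.4] M [-0.01 -0.05  0.03] op 85.6 q6 -2.21
```

Call:
carry_out([
  [[0.8,0.8,1,0],[0,0,0,0],[0,0,0,0],[0,0,0,0],[0,0,0,0],[0,0,0,0],[0,0,0,0],[0,0,0,0],[0,0,0,0],[0,0,0,0]],
], gripper=-1, squeeze=60)

```text
clock: 13.27
position: [581.4, -181.5, 90.3]
tool_rot: [-3.139, 0.001, -2.874]
wrist_force: [-1.8, -4.1, 5.9]
opening: 29.1
gripper_force: 61.6
```

```bash
python3 -c "
from h import *
togo(580.6,-180.4,89,195.4)"
```

```text
shift [0.5 1.2 1.3] turn -0.05 pos [ 581.4 -181.5   90.3] rpy [-1.7986e+02  6.0000e-02 -1.6465e+02] t 13.27 F [-1.8 -4.1  5.9] M [-0.62  0.28  0.04] op 29.1 q6 -2.21
```

Call:
carry_out([
  [[0,0,0,3],[0,0,0,5],[0,0,0,5],[0,0,0,5],[0,0,0,5],[0,0,0,5],[0,0,0,5],[0,0,0,5],[0,0,0,0]],
])

```text
clock: 14.02
position: [581.4, -182.5, 90.3]
tool_rot: [-3.139, 0.003, 2.743]
wrist_force: [-1.9, -7.0, 5.3]
opening: 29.0
gripper_force: 61.7
```

```bash
python3 -c "
from h import *
togo(580.6,-180.4,89,195.4)"
```

```text
shift [1.6 1.6 1.3] turn -38.22 pos [ 581.4 -182.5   90.3] rpy [-179.84    0.18  157.18] t 14.02 F [-1.9 -7.   5.3] M [-1.13  0.25  0.13] op 29.0 q6 -1.54
```

Call:
carry_out([
  [[-0.4,-0.9,0.5,4],[0,0,0,5],[0,0,0,5],[0,0,0,5],[0,0,0,5],[0,0,0,5],[0,0,0,5],[0,0,0,0],[0,0,0,0]],
])

```text
clock: 14.77
position: [581.0, -183.3, 90.2]
tool_rot: [-3.141, 0.004, 2.153]
wrist_force: [-3.9, -5.9, 8.8]
opening: 29.3
gripper_force: 62.1
```

```bash
python3 -c "
from h import *
togo(580.6,-180.4,89,195.4)
snap('scene','sc2',(190,220,260,290),8)"
```

```text
shift [2.6 1.3 1.2] turn -72.03 pos [ 581.  -183.3   90.2] rpy [-179.94    0.21  123.37] t 14.77 F [-3.9 -5.9  8.8] M [-1.05  0.5   0.12] op 29.3 q6 -0.95
```

View pics/sc2.png

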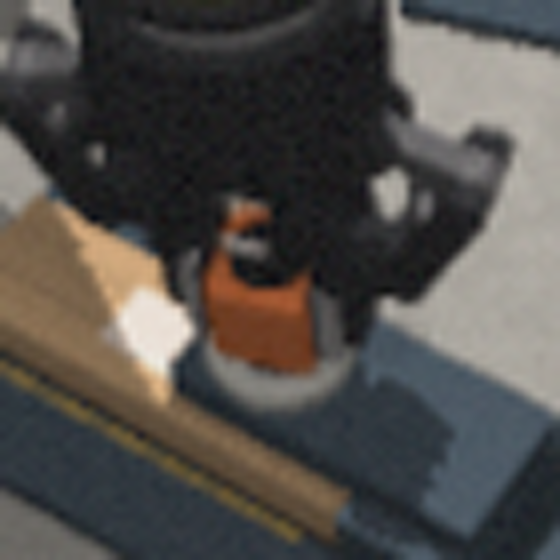

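Call:
carry_out([
  [[0,0,-1,4],[0,0,0,5],[0,0,0,5],[0,0,0,4],[0,0,0,0],[0,0,0,0]],
])

```text
clock: 15.32
position: [580.5, -183.5, 90.3]
tool_rot: [-3.14, 0.004, 1.839]
wrist_force: [-2.7, -7.5, 4.0]
opening: 29.5
gripper_force: 61.5
```

```bash
python3 -c "
from h import *
togo(580.6,-180.4,89,195.4)"
```

```text
shift [3.  0.9 1.3] turn -90.01 pos [ 580.5 -183.5   90.3] rpy [-179.93    0.21  105.39] t 15.32 F [-2.7 -7.5  4. ] M [-1.3   0.43  0.18] op 29.5 q6 -0.64
```

Call:
carry_out([
  [[0,0,0,4],[0,0,0,4],[0,0,0,4],[0,0,0,0],[0,0,0,0]],
])

```text
clock: 15.73
position: [580.2, -183.6, 90.3]
tool_rot: [-3.141, 0.004, 1.63]
wrist_force: [-3.2, -7.0, 4.4]
opening: 29.2
gripper_force: 61.5
```

```bash
python3 -c "
from h import *
for i in range(3): imaging.capture('top') if i else 0; togo(580.6,-180.4,89,195.4)"
```

```text
shift [3.2 0.6 1.3] turn -102.01 pos [ 580.2 -183.6   90.3] rpy [-179.95    0.22   93.39] t 15.73 F [-3.2 -7.   4.4] M [-1.29  0.48  0.18] op 29.2 q6 -0.43
shift [3.2 0.6 1.3] turn -102.01 pos [ 580.2 -183.6   90.3] rpy [-179.95    0.22   93.39] t 15.78 F [-3.3 -6.8  4.2] M [-1.38  0.51  0.18] op 28.7 q6 -0.43
shift [3.2 0.6 1.3] turn -102.0 pos [ 580.2 -183.6   90.3] rpy [-179.95    0.22   93.4 ] t 15.83 F [-2.6 -7.5  4. ] M [-1.3   0.5   0.16] op 28.9 q6 -0.43
```

Call:
carry_out([
  [[0,0,0,4],[0,0,0,4],[0,0,0,4],[0,0,0,3],[0,0,0,0],[0,0,0,0]],
])

```text
clock: 16.33
position: [579.8, -183.6, 90.3]
tool_rot: [-3.141, 0.004, 1.368]
wrist_force: [-3.9, -7.8, 5.4]
opening: 29.2
gripper_force: 61.6
```

```bash
python3 -c "
from h import *
togo(580.6,-180.4,89,195.4)"
```

```text
shift [3.3 0.2 1.2] turn -117.0 pos [ 579.8 -183.6   90.3] rpy [-179.96    0.23   78.4 ] t 16.33 F [-3.9 -7.8  5.4] M [-1.36  0.61  0.17] op 29.2 q6 -0.17
```

Call:
carry_out([
  [[0,0,0,4],[0,0,0,4],[0,0,0,4],[0,0,0,3],[0,0,0,0],[0,0,0,0]],
])

```text
clock: 16.83
position: [579.4, -183.5, 90.3]
tool_rot: [-3.141, 0.004, 1.107]
wrist_force: [-4.8, -7.7, 5.2]
opening: 29.4
gripper_force: 61.7
```

```bash
python3 -c "
from h import *
togo(580.6,-180.4,89,195.4)"
```

```text
shift [ 3.3 -0.3  1.3] turn -132.0 pos [ 579.4 -183.5   90.3] rpy [-179.99    0.25   63.4 ] t 16.83 F [-4.8 -7.7  5.2] M [-1.41  0.74  0.16] op 29.4 q6 0.09
```

Call:
carry_out([
  [[0,0,0,4],[0,0,0,4],[0,0,0,4],[0,0,0,0],[0,0,0,0]],
])

```text
clock: 17.25
position: [579.1, -183.4, 90.3]
tool_rot: [3.141, 0.004, 0.897]
wrist_force: [-4.9, -7.3, 6.1]
opening: 28.9
gripper_force: 61.8
```

```bash
python3 -c "
from h import *
togo(580.6,-180.4,89,195.4)"
```

```text
shift [ 3.3 -0.7  1.2] turn -144.01 pos [ 579.1 -183.4   90.3] rpy [179.99   0.25  51.39] t 17.25 F [-4.9 -7.3  6.1] M [-1.35  0.92  0.19] op 28.9 q6 0.3
```

Call:
carry_out([
  [[0,0,0,4],[0,0,0,4],[0,0,0,2],[0,0,0,0],[0,0,0,0]],
])

```text
clock: 17.67
position: [578.9, -183.2, 90.2]
tool_rot: [3.141, 0.004, 0.723]
wrist_force: [-6.4, -7.4, 5.6]
opening: 29.2
gripper_force: 61.8
```

```bash
python3 -c "
from h import *
togo(580.6,-180.4,89,195.4)"
```

```text
shift [ 3.1 -1.   1.2] turn -153.99 pos [ 578.9 -183.2   90.2] rpy [179.98   0.26  41.41] t 17.67 F [-6.4 -7.4  5.6] M [-1.34  0.96  0.2 ] op 29.2 q6 0.48
```

Call:
carry_out([
  [[-1.4,0,0,4],[0,0,0,4],[0,0,0,0],[0,0,0,0]],
])

```text
clock: 18.0
position: [578.7, -183.2, 90.3]
tool_rot: [3.141, 0.002, 0.582]
wrist_force: [-3.9, -4.3, 5.6]
opening: 29.0
gripper_force: 61.7
```

```bash
python3 -c "
from h import *
togo(580.6,-180.4,89,195.4)"
```

```text
shift [ 3.1 -1.3  1.3] turn -162.03 pos [ 578.7 -183.2   90.3] rpy [1.7997e+02 1.3000e-01 3.3370e+01] t 18.0 F [-3.9 -4.3  5.6] M [-0.84  0.61  0.15] op 29.0 q6 0.61
```

Call:
carry_out([
  [[0,0,0,4],[0,0,0,4],[0,0,0,0],[0,0,0,0]],
])

```text
clock: 18.33
position: [578.5, -183.0, 90.2]
tool_rot: [3.141, 0.002, 0.443]
wrist_force: [-3.6, -4.5, 5.8]
opening: 29.1
gripper_force: 61.8
```

```bash
python3 -c "
from h import *
togo(580.6,-180.4,89,195.4)"
```

```text
shift [ 3.  -1.5  1.2] turn -170.03 pos [ 578.5 -183.    90.2] rpy [1.7997e+02 1.3000e-01 2.5370e+01] t 18.33 F [-3.6 -4.5  5.8] M [-0.76  0.63  0.18] op 29.1 q6 0.75
```

Call:
carry_out([
  [[0,0,0,4],[0,0,0,4],[0,0,0,2],[0,0,0,0],[0,0,0,0]],
])

```text
clock: 18.75
position: [578.4, -182.8, 90.2]
tool_rot: [3.141, 0.002, 0.269]
wrist_force: [-4.2, -3.4, 7.2]
opening: 29.1
gripper_force: 61.8
```

```bash
python3 -c "
from h import *
togo(580.6,-180.4,89,195.4)"
```

```text
shift [ 2.7 -1.7  1.2] turn 179.99 pos [ 578.4 -182.8   90.2] rpy [1.7997e+02 1.4000e-01 1.5390e+01] t 18.75 F [-4.2 -3.4  7.2] M [-0.68  0.74  0.19] op 29.1 q6 0.93
```

Call:
carry_out([
  [[0,0,0,4],[0,0,0,4],[0,0,0,0],[0,0,0,0]],
])

```text
clock: 19.08
position: [578.3, -182.6, 90.3]
tool_rot: [3.141, 0.002, 0.129]
wrist_force: [-3.8, -2.3, 6.8]
opening: 29.0
gripper_force: 61.9
```

```bash
python3 -c "
from h import *
togo(580.6,-180.4,89,195.4)"
```

```text
shift [ 2.5 -1.9  1.2] turn 171.98 pos [ 578.3 -182.6   90.3] rpy [1.7997e+02 1.3000e-01 7.3800e+00] t 19.08 F [-3.8 -2.3  6.8] M [-0.59  0.74  0.24] op 29.0 q6 1.07
```

Call:
carry_out([
  [[0,0,0,3],[0,0,0,3],[0,0,0,0],[0,0,0,0]],
])

```text
clock: 19.42
position: [578.3, -182.4, 90.3]
tool_rot: [3.141, 0.002, 0.024]
wrist_force: [-4.8, -3.0, 6.6]
opening: 29.3
gripper_force: 62.0
```

```bash
python3 -c "
from h import *
togo(580.6,-180.4,89,195.4)"
```

```text
shift [ 2.3 -2.   1.2] turn 166.0 pos [ 578.3 -182.4   90.3] rpy [1.7997e+02 1.3000e-01 1.4000e+00] t 19.42 F [-4.8 -3.   6.6] M [-0.54  0.68  0.3 ] op 29.3 q6 1.17
```

Call:
carry_out([
  [[0,0,0,3],[0,0,0,3],[0,0,0,0],[0,0,0,0]],
])

```text
clock: 19.75
position: [578.3, -182.2, 90.2]
tool_rot: [3.141, 0.002, -0.08]
wrist_force: [-3.8, -2.6, 6.8]
opening: 29.3
gripper_force: 62.0
```

```bash
python3 -c "
from h import *
togo(580.6,-180.4,89,195.4)"
```

```text
shift [ 2.2 -2.   1.2] turn 160.02 pos [ 578.3 -182.2   90.2] rpy [ 1.7996e+02  1.4000e-01 -4.5800e+00] t 19.75 F [-3.8 -2.6  6.8] M [-0.44  0.75  0.4 ] op 29.3 q6 1.28
```

Call:
carry_out([
  [[0,0,0,1.5],[0,0,0,1],[0,0,0,0],[0,0,0,0]],
])

```text
clock: 20.08
position: [578.3, -182.2, 90.2]
tool_rot: [3.141, 0.002, -0.123]
wrist_force: [-3.8, -1.8, 7.6]
opening: 29.3
gripper_force: 62.0
```

```bash
cat >> h.py <<'E'
def mz(n=5):
    a=[]
    for i in range(n): a.append(env.observe()['moment'][2]);imaging.capture('top')
    print('Mz',np.round(a,3),np.mean(a))
E
python3 -c "
from h import *
mz()
togo(580.6,-180.4,89,195.4)"
```

```text
Mz [0.446 0.497 0.413 0.501 0.419] 0.45516520188011594
shift [ 2.1 -2.1  1.2] turn 157.53 pos [ 578.3 -182.2   90.2] rpy [ 1.7996e+02  1.4000e-01 -7.0700e+00] t 20.33 F [-4.3 -2.4  6.7] M [-0.47  0.67  0.39] op 29.2 q6 1.32
```

Call:
carry_out([
  [[0,0,0,1.5],[0,0,0,1],[0,0,0,0],[0,0,0,0]],
])

```text
clock: 20.67
position: [578.3, -182.2, 90.3]
tool_rot: [3.141, 0.002, -0.167]
wrist_force: [-4.3, -1.6, 7.3]
opening: 29.1
gripper_force: 62.0
```

```bash
python3 -c "
from h import *
mz()
togo(580.6,-180.4,89,195.4)"
```

```text
Mz [0.463 0.384 0.453 0.433 0.491] 0.44497811344387905
shift [ 2.  -2.1  1.2] turn 155.03 pos [ 578.3 -182.1   90.3] rpy [ 1.7996e+02  1.4000e-01 -9.5700e+00] t 20.92 F [-4.4 -1.5  7.1] M [-0.38  0.73  0.43] op 29.4 q6 1.36
```

Call:
carry_out([
  [[0,0,0,2],[0,0,0,1.5],[0,0,0,0],[0,0,0,0]],
])

```text
clock: 21.25
position: [578.3, -182.0, 90.2]
tool_rot: [3.141, 0.002, -0.228]
wrist_force: [-3.6, -2.1, 7.3]
opening: 29.0
gripper_force: 62.0
```

```bash
python3 -c "
from h import *
mz(8)
togo(580.6,-180.4,89,195.4)"
```

```text
Mz [0.46  0.471 0.426 0.46  0.483 0.39  0.386 0.448] 0.4405258041379415
shift [ 1.9 -2.1  1.2] turn 151.52 pos [ 578.3 -182.    90.3] rpy [ 1.7996e+02  1.3000e-01 -1.3080e+01] t 21.65 F [-4.2 -2.   6.2] M [-0.33  0.76  0.46] op 28.8 q6 1.43
```

The torque has levelled off at 0.45 N m over 6°, so the clutch has slipped. I let go and lift away.

Call:
carry_out([
  [[0,0,0,0],[0,0,0,0],[0,0,0,0],[0,0,0,0],[0,0,0,0],[0,0,0,0],[0,0,0,0],[0,0,0,0]],
], gripper=1)

```text
clock: 22.32
position: [579.7, -182.1, 89.7]
tool_rot: [-3.142, 0.0, -0.23]
wrist_force: [0.6, 0.3, -0.5]
opening: 85.4
gripper_force: 0.0
```

Call:
carry_out([
  [[0,0,-5,0],[0,0,-12,0],[0,0,-20,0],[0,0,-25,0],[0,0,-25,0],[0,0,-25,0],[0,0,-15,0],[0,0,0,0],[0,0,0,0]],
])

```text
clock: 23.07
position: [580.2, -182.4, 218.0]
tool_rot: [3.141, -0.003, -0.23]
wrist_force: [-0.2, 0.5, -0.0]
opening: 85.6
gripper_force: 0.0
```

Call:
carry_out([
  [[-15,0,0,0],[-25,0,0,0],[-25,0,0,0],[-25,0,0,0],[-25,0,0,0],[-20,0,0,0],[-15,0,0,0],[0,0,0,0],[0,0,0,0]],
])

```text
clock: 23.82
position: [432.6, -147.6, 215.8]
tool_rot: [-3.141, 0.002, -0.23]
wrist_force: [0.8, -0.6, 1.1]
opening: 85.5
gripper_force: 0.0
```

```bash
python3 -c "
from h import *
togo(580.6,-180.4,89,195.4)
c,p,d=snap('wrist','w4');c2,p2,d2=snap('top','t4')
K=proj(c2,[[580.6,-180.4,90]])[0];u,v=map(int,K)
a=cv2.resize(p2[v-35:v+45,u-35:u+45],(480,480),interpolation=cv2.INTER_CUBIC)
c3,p3,d3=snap('scene','s4');b=cv2.resize(p3[225:285,195:255] ,(480,480),interpolation=cv2.INTER_CUBIC)
w=cv2.resize(p,(640,480))
K=proj(c,[[580.6,-180.4,90]])[0];print(K)
cv2.imwrite('pics/f4.png',cv2.resize(np.hstack([a,b]),(800,400)))
P,C=cloud(c2,p2,d2,(310,165,400,275));bb=inbed(P)
m=(C[:,2]>C[:,0]+40)&(P[:,2]>25)&(P[:,2]<45)&(bb[:,0]<-26)&(bb[:,0]>-120)
print(cv2.minAreaRect(bb[m].astype(np.float32)),bb[m].min(0),bb[m].max(0))
"
```

```text
shift [151.8  -1.8 126.6] turn 151.42 pos [ 432.6 -147.6  215.8] rpy [-1.7998e+02  1.0000e-01 -1.3180e+01] t 23.82 F [ 0.8 -0.6  1.1] M [-0.05  0.02 -0.03] op 85.5 q6 1.38
[280.89438406  13.32152627]
((-65.67692565917969, 1.362548828125), (78.81230926513672, 40.89432907104492), 0.6011838316917419) [-104.988654    -19.33037758] [-26.37066519  21.90854351]
```

View pics/f4.png

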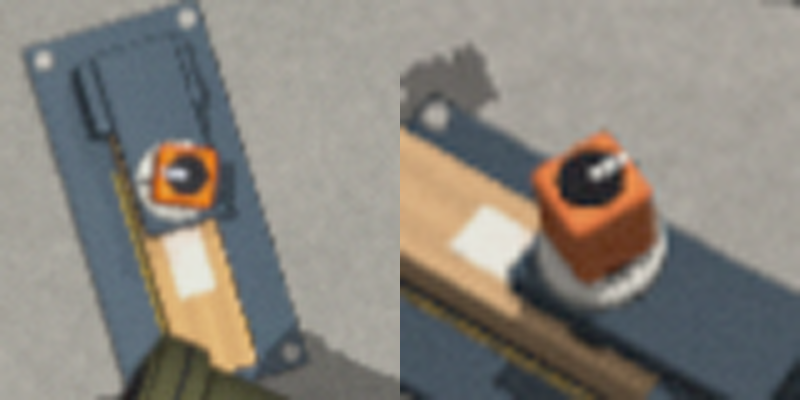

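Call:
carry_out([
  [[10,30,-10,0],[15,30,-10,0],[15,20,0,0],[10,10,0,0],[0,0,0,0],[0,0,0,0],[0,0,0,0]],
])

```text
clock: 24.55
position: [461.2, -245.8, 235.9]
tool_rot: [-3.14, 0.003, -0.229]
wrist_force: [-0.2, 0.4, -0.3]
opening: 85.2
gripper_force: 0.0
```

```bash
python3 -c "
from h import *
c,p,d=snap('wrist','w5')
K=proj(c,[[580.6,-180.4,85]])[0];print(K);u,v=map(int,K)
u0,v0=max(0,u-50),max(0,v-50)
print(u0,v0)
cv2.imwrite('pics/w5c.png',cv2.resize(p[v0:v0+100,u0:u0+130],None,fx=6,fy=6,interpolation=cv2.INTER_CUBIC)[:600,:800])
"
```

```text
[182.90294637  84.18132906]
132 34
```

View pics/w5c.png

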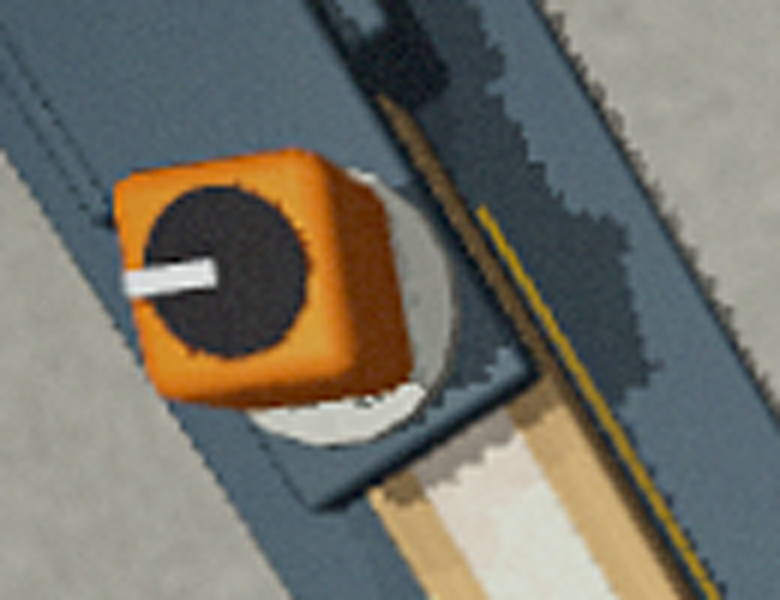

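The knob followed the gripper, with its flats still in line with the tool, and the mount is inside the lines and tight under the foot. Nothing touches the robot, so I hand the job in.

```bash
python3 -c "
from h import *
print(ticket.close_job())"
```

```text
the job is handed in; nothing more can be done
None
```

I handed the job in: the mount lies home between the yellow lines and clamped under the foot, and I let go of the knob about 6° after its torque levelled off at 0.45 N m; I judged the slip from that torque alone, as the collar tick was hidden in my last close-up.

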